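# Set out the day's vials in their coloured holders

## Task

Get the vaccination table ready: stand each vial with a coloured cap upright inside the holder of its own colour, one after another in the order of today's appointments: blue first, then green, then yellow, and red last. Set the glass vials down gently without dropping them or knocking any over, and leave the two white-capped vials where they stand.

Things in the scene. Friction and masses are not known exactly. Their poses are not given: they have to be found in the camera images.
- vial_blue_center (a point): centre (half-way up, 31 mm above its underside) of the vial with the blue cap: an upright, closed glass vial, 62 mm high overall; its round body is 32 mm across from the bottom up to 40 mm, then narrows to a neck; a blue cap, 26 mm across, forms the top 8 mm; white paper label with a thin blue stripe. About 60 g. z is its upright axis. It starts standing on the table.
- vial_green_center (a point): centre (half-way up, 31 mm above its underside) of the vial with the green cap: an upright, closed glass vial, 62 mm high overall; its round body is 32 mm across from the bottom up to 40 mm, then narrows to a neck; a green cap, 26 mm across, forms the top 8 mm; white paper label with a thin green stripe. About 60 g. z is its upright axis. It starts standing on the table.
- vial_yellow_center (a point): centre (half-way up, 31 mm above its underside) of the vial with the yellow cap: an upright, closed glass vial, 62 mm high overall; its round body is 32 mm across from the bottom up to 40 mm, then narrows to a neck; a yellow cap, 26 mm across, forms the top 8 mm; white paper label with a thin yellow stripe. About 60 g. z is its upright axis. It starts standing on the table.
- vial_red_center (a point): centre (half-way up, 31 mm above its underside) of the vial with the red cap: an upright, closed glass vial, 62 mm high overall; its round body is 32 mm across from the bottom up to 40 mm, then narrows to a neck; a red cap, 26 mm across, forms the top 8 mm; white paper label with a thin red stripe. About 60 g. z is its upright axis. It starts standing on the table.
- vial_white_a_center (a point): centre (half-way up) of one of the two vials with a white cap: otherwise the same vial, 32 mm across and 62 mm high. It stays where it stands.
- vial_white_b_center (a point): centre (half-way up) of one of the two vials with a white cap: otherwise the same vial, 32 mm across and 62 mm high. It stays where it stands.
- holder_blue: the blue holder: a round blue foot 80 mm across and 6 mm thick, fixed to the table, on it a blue collar of 64 mm outer and 52 mm inner diameter whose rim is 22 mm above the table, open at the top. Origin at the centre of its underside on the table; z is up. A vial stands inside the collar on the floor of the holder, 6 mm above the table, with 10 mm to spare all round.
- holder_green: the green holder: a round green foot 80 mm across and 6 mm thick, fixed to the table, on it a green collar of 64 mm outer and 52 mm inner diameter whose rim is 22 mm above the table, open at the top. Origin at the centre of its underside on the table; z is up. A vial stands inside the collar on the floor of the holder, 6 mm above the table, with 10 mm to spare all round.
- holder_yellow: the yellow holder: a round yellow foot 80 mm across and 6 mm thick, fixed to the table, on it a yellow collar of 64 mm outer and 52 mm inner diameter whose rim is 22 mm above the table, open at the top. Origin at the centre of its underside on the table; z is up. A vial stands inside the collar on the floor of the holder, 6 mm above the table, with 10 mm to spare all round.
- holder_red: the red holder: a round red foot 80 mm across and 6 mm thick, fixed to the table, on it a red collar of 64 mm outer and 52 mm inner diameter whose rim is 22 mm above the table, open at the top. Origin at the centre of its underside on the table; z is up. A vial stands inside the collar on the floor of the holder, 6 mm above the table, with 10 mm to spare all round.
Things that resemble listed ones, but are neither listed nor needed, are in the scene too. What is shaped like the part that bears vial_white_a_center but orange or purple is not meant.

How it is judged:
On the way, in this order (a step that is already met when the one before it is completed fails the run):
1. the blue vial stands, let go, in the blue holder (horizontal distance between vial_blue_center and holder_blue below 0.013 m and z of vial_blue_center in the frame of holder_blue between 0.032 and 0.042 m and angle between vial_blue_center's own z axis and vertical below 0.12 rad and contact force between the fingers and vial_blue below 0.1 N and linear speed of vial_blue below 0.03 m/s and angular speed of vial_blue below 0.4 rad/s), for 0.3 s.
2. the green vial stands, let go, in the green holder (horizontal distance between vial_green_center and holder_green below 0.013 m and z of vial_green_center in the frame of holder_green between 0.032 and 0.042 m and angle between vial_green_center's own z axis and vertical below 0.12 rad and contact force between the fingers and vial_green below 0.1 N and linear speed of vial_green below 0.03 m/s and angular speed of vial_green below 0.4 rad/s), for 0.3 s.
3. the yellow vial stands, let go, in the yellow holder (horizontal distance between vial_yellow_center and holder_yellow below 0.013 m and z of vial_yellow_center in the frame of holder_yellow between 0.032 and 0.042 m and angle between vial_yellow_center's own z axis and vertical below 0.12 rad and contact force between the fingers and vial_yellow below 0.1 N and linear speed of vial_yellow below 0.03 m/s and angular speed of vial_yellow below 0.4 rad/s), for 0.3 s.
4. the red vial stands, let go, in the red holder (horizontal distance between vial_red_center and holder_red below 0.013 m and z of vial_red_center in the frame of holder_red between 0.032 and 0.042 m and angle between vial_red_center's own z axis and vertical below 0.12 rad and contact force between the fingers and vial_red below 0.1 N and linear speed of vial_red below 0.03 m/s and angular speed of vial_red below 0.4 rad/s), for 0.3 s.
At the end, for the whole second after the job is handed in: All four colour-capped vials stand upright (within 0.12 rad) on the floor of the collar of their own colour (within 13 mm of its centre), released and at rest; both white-capped vials stand upright within 20 mm of where they started (all of step 1 and all of step 2 and all of step 3 and all of step 4 and distance of each of vial_white_a_center, vial_white_b_center from where it was at the start of the episode below 0.02 m and angle between each of vial_white_a_center, vial_white_b_center's own z axis and vertical below 0.12 rad and linear speed of each of vial_white_a, vial_white_b below 0.03 m/s); the robot touches nothing.
It fails at once if a vial is knocked over (angle between any of vial_blue_center, vial_green_center, vial_yellow_center, vial_red_center, vial_white_a_center, vial_white_b_center's own z axis and vertical above 0.8 rad).
It fails at once if a vial is dropped (falls free by more than about 2 cm) ((linear speed of vial_blue above 0.6 m/s and contact force between the fingers and vial_blue below 0.01 N) or (linear speed of vial_green above 0.6 m/s and contact force between the fingers and vial_green below 0.01 N) or (linear speed of vial_yellow above 0.6 m/s and contact force between the fingers and vial_yellow below 0.01 N) or (linear speed of vial_red above 0.6 m/s and contact force between the fingers and vial_red below 0.01 N)).
It fails at once if a white-capped vial is moved by more than 20 mm (distance of any of vial_white_a_center, vial_white_b_center from where it was at the start of the episode above 0.02 m).
It also fails if it takes over 115 s, if anything falls off the work surface, if the arm or the gripper's body presses on something with over 40 N, if the wrist force passes 120 N, or if a joint passes its speed limit or range.

## Robot

A 6-joint arm with a two-finger parallel gripper is mounted at the origin on the work surface. World frame = base frame: x ahead of the robot, y to its left, z up, the work surface at z = 0. Lengths are in m, angles in rad, forces in N, time in s.
With the tool pointing down it reaches from about 0.275 to 0.825 m from the base axis. Payload 4.9 kg.
Tool frame: the origin (TCP) lies at the very end of the fingers, on their centre line; the grasp point (between the pads) lies 19 mm behind it; z points along the fingers, y is the direction in which the jaws open and shut (so a half turn about z gives the same grasp; the last joint's range is limited). The gripper opens to 85 mm and grips with 20 to 120 N. Pads are 22 mm wide; open, the fingers measure 114 mm over their backs; the gripper's body (76 mm by 85 mm) begins 54 mm behind the grasp point. The pads swing forward as they close: fully open they stand 13 mm farther back than shut.
Start: joints at [1.041, 0.326, -0.193, 1.052, 0, 1.437], TCP at [0.212, 0.507, 0.231] pointing down, gripper open.
Joint ranges: [-2.65, 2.65], [-0.97, 1.79], [-1.3, 1.35], [-1.93, 2.1], [-1.47, 1.37], [-3.14, 3.14]. Speed limits (rad/s): [2.57, 2.57, 3.14, 3.14, 3.14, 3.14].

## Interface

Orientations are given as a unit quaternion [w, x, y, z].
In Python, from plant import arm, set_gripper, viewer gives the robot as it stands. Calls block until the motion is done:
- arm.movep(position, orientation): joint-space move of the TCP to a pose.
- arm.line_to(position, frame=None, speed=0.15, stop_force=None): straight line of the TCP; frame=None keeps the orientation; speed is the mean speed in m/s. With stop_force (N) it stops when the force on the tool has changed by that much, and returns True; else False.
- arm.move_j(angles): joint-space move.
- set_gripper(opening, newtons=None): opening from 0.0 (shut) to 1.0 (fully open); newtons is the grip in N (None keeps the last); returns when the fingers have stopped.
- arm.dwell(seconds).
- arm.ik(position, orientation): joint angles nearest the present ones, or None.
- viewer.camera(name): name is "side" or "top"; returns a dict with "frame" (480x640x3 uint8, red, green, blue), "K" (3x3 intrinsics, pixels), "world_from_camera" (4x4, takes a point from camera to world coordinates). Camera axes: x right, y up, looking along -z (the intrinsics and any distortion apply to the point x, -y, -z); pixel columns grow to the right and rows downward; lengths in m; the calibration is good to about 2 mm. A picture is of the moment at which its call begins. There is no depth.
A pose or a line that the arm cannot do raises arm.PlanningError and nothing moves.
- arm.finish_job(): hands the job in, once; it reports no verdict.
Trained networks look in a picture, given as the dict that the camera call returned (one of the last four; its "shot" number tells which), for a name from the list of things; names that differ only in an ending like _2 or _b are one class to them, and where a whole thing is asked for, a point or a joint stands for the part that bears it (a point fixed in the world has none). Each returns a list of dicts, best first, with "confidence" (0 to 1); they miss things now and then, are a little off and sometimes report something else, mostly with a low value. They report only what shows in the picture. A call takes as long as a camera call. They do not tell look-alikes from the thing itself.
- viewer.look_for(picture, target): "point" ([x, y, z] in m, in world coordinates, good to about 4 mm: the middle of the surface that is visible of it).
Readings, each from a call of its own:
- arm.get_time(): time.
- arm.get_joint_positions(): joint angles.
- arm.get_joint_velocities(): joint speeds.
- arm.get_effort(): joint torques, N m.
- arm.get_position(): TCP position.
- arm.get_tcp_rot(): TCP orientation.
- arm.get_ft_force(): force on the tool from outside, world axes, zero at the start.
- arm.get_torque(): the same for the moment, N m.
- arm.get_finger_gap(): opening from 0.0 (shut) to 1.0 (fully open).
Only numpy, scipy, OpenCV 4.12 (cv2) and the standard library are available. Lean on these libraries where they do the work, as an engineer would, in place of code of your own. Each camera call takes 0.05 s, during which the arm holds its last target.

## Working session

There is one attempt and no reset: what is moved stays moved. The work goes in short steps, each a Python script; the robot and the scene stay as the last script left them, time stands still between calls to the robot, and variables do not carry over. Pictures are saved under pics/ and viewed, and the job is handed in when it is done.

```bash
ls; mkdir -p pics; python3 - <<'E'
from plant import arm,viewer
import cv2
for n in("top","side"):
    p=viewer.camera(n); cv2.imwrite(f"pics/{n}0.png",p["frame"][:,:,::-1]); print(n,p["K"],p["world_from_camera"],[k for k in p])
    for t in ["vial_blue_center","vial_white_a_center","holder_blue","vial_green_center","holder_green","vial_yellow_center","holder_yellow","vial_red_center","holder_red"]:
        print(t,[([round(float(v),3) for v in d["point"]],round(d["confidence"],2)) for d in viewer.look_for(p,t)])
print(arm.get_time(),arm.get_tcp_rot())
E
```

```text
pics
top [[478.67463968   0.         324.91164478]
 [  0.         478.67463968 240.58652461]
 [  0.           0.           1.        ]] [[ 0.00957005  0.98470712 -0.17395487  0.33512496]
 [-0.99960036  0.01404833  0.02453091  0.01917686]
 [ 0.02659953  0.17365059  0.98444804  1.21948922]
 [ 0.          0.          0.          1.        ]] ['frame', 'K', 'world_from_camera', 'shot']
vial_blue_center [([0.535, -0.361, 0.044], 0.5)]
vial_white_a_center [([0.691, -0.188, 0.041], 0.75), ([0.615, -0.192, 0.046], 0.71), ([0.628, -0.27, 0.042], 0.44)]
holder_blue [([0.545, 0.392, 0.006], 0.75), ([0.616, -0.195, 0.049], 0.7)]
vial_green_center [([0.617, 0.223, 0.047], 0.49)]
holder_green [([0.442, -0.14, 0.009], 0.75)]
vial_yellow_center [([0.376, -0.259, 0.048], 0.73)]
holder_yellow [([0.446, 0.145, 0.003], 0.93)]
vial_red_center [([0.444, 0.148, 0.005], 0.68), ([0.667, -0.019, 0.045], 0.53)]
holder_red [([0.389, 0.29, 0.005], 0.65)]
side [[619.39592058   0.         318.50927298]
 [  0.         619.39592058 236.0382596 ]
 [  0.           0.           1.        ]] [[ 0.9736291   0.14289629 -0.17783989  0.30981508]
 [-0.22789437  0.57327332 -0.78703358 -0.91270955]
 [-0.01051331  0.80680751  0.59072085  0.73975369]
 [ 0.          0.          0.          1.        ]] ['frame', 'K', 'world_from_camera', 'shot']
vial_blue_center [([0.532, -0.384, 0.04], 0.97)]
vial_white_a_center [([0.614, -0.212, 0.036], 0.91), ([0.625, -0.286, 0.041], 0.78), ([0.689, -0.201, 0.036], 0.75)]
holder_blue [([0.547, 0.376, 0.009], 0.71)]
vial_green_center [([0.622, 0.214, 0.033], 0.85), ([0.443, -0.15, 0.0], 0.2)]
holder_green [([0.441, -0.149, 0.003], 0.98)]
vial_yellow_center [([0.375, -0.276, 0.041], 0.57)]
holder_yellow [([0.449, 0.138, 0.004], 0.61), ([0.458, -0.018, 0.038], 0.46)]
vial_red_center [([0.663, -0.03, 0.036], 0.65)]
holder_red []
1.0 [-1.31620801e-05  1.96604426e-01  9.80482891e-01  1.23297198e-05]
```

View pics/top0.png

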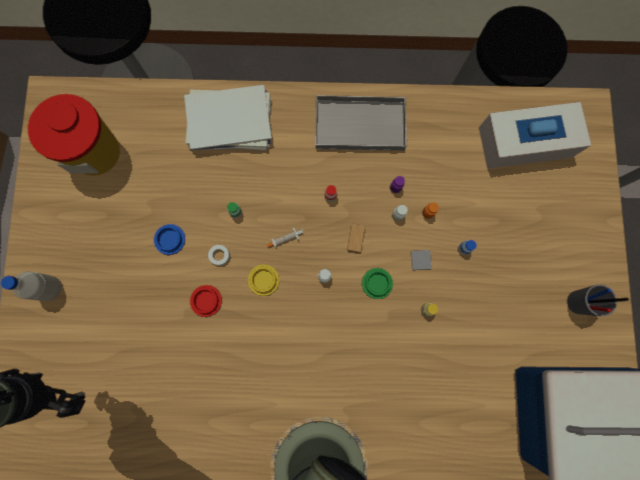

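View pics/side0.png

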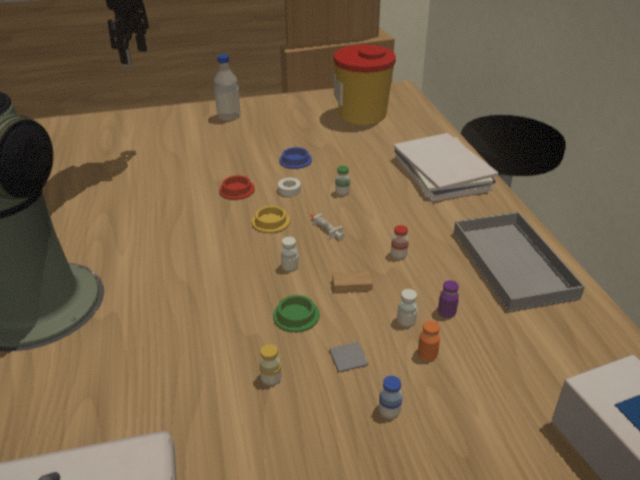

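The top view shows these things:
- **Coloured vials:** blue at (468,247), green (234,209), yellow (431,310), red (331,192).
- **Leave in place:** white-capped vials at (325,276) and (400,212). The look-alikes are orange (431,210) and purple (398,184).
- **Holders:** blue at (169,240), green (377,284), yellow (263,281), red (206,301).
- **Possible confusions:** the white tape ring at (218,256) for a holder, the bottle's blue cap at (10,283) for the blue vial, and the red bin lid at (66,130) for the red vial.

Next I'll get accurate positions from the silhouettes in both cameras.

```bash
cat > loc.py <<'E'
import numpy as np,cv2
from scipy.optimize import least_squares
HUE={"blue":(100,125),"green":(45,90),"yellow":(20,34),"red":(0,6)}
def proj(P,c):
    T=np.linalg.inv(c["world_from_camera"]); q=np.asarray(P)@T[:3,:3].T+T[:3,3]
    q=np.c_[q[:,0],-q[:,1],-q[:,2]]@c["K"].T
    return q[:,:2]/q[:,2:]
a=np.linspace(0,2*np.pi,60)
def circ(x,y,z,r): return np.c_[x+r*np.cos(a),y+r*np.sin(a),0*a+z]
def sil(x,y,kind,z0=0):
    L=[(.0545,.013),(.062,.013)] if kind=="vial" else [(0,.04),(.006,.04),(.022,.032)]
    return np.vstack([circ(x,y,z+z0,r) for z,r in L])
def hullc(p):
    h=cv2.convexHull(p.astype(np.float32)); m=cv2.moments(h); return np.array([m["m10"],m["m01"]])/m["m00"],m["m00"]
def mask(c,col,strict=True):
    h=cv2.cvtColor(c["frame"],cv2.COLOR_RGB2HSV); lo,hi=HUE[col]
    m=cv2.inRange(h,(lo,165 if col in("yellow","red") else 100,50),(hi,255,255))
    if col=="red": m|=cv2.inRange(h,(174,165,50),(180,255,255))
    return m
def locate(c,col,kind,guess,z0=0):
    g,ar=hullc(proj(sil(*guess,kind,z0),c))
    n,lab,st,ce=cv2.connectedComponentsWithStats(mask(c,col))
    best=[i for i in range(1,n) if st[i,4]>.25*ar and np.hypot(*(ce[i]-g))<14]
    if not best: return None
    i=min(best,key=lambda i:np.hypot(*(ce[i]-g)))
    pts=np.argwhere(lab==i)[:,::-1]
    pts=np.vstack([pts+d for d in((-.5,-.5),(.5,.5),(-.5,.5),(.5,-.5))])
    m,am=hullc(pts)
    s=least_squares(lambda p:hullc(proj(sil(*p,kind,z0),c))[0]-m,guess,x_scale=.01,diff_step=1e-3)
    return s.x,am/ar,m
E
python3 - <<'E'
from plant import viewer
from loc import *
V={"blue":(.535,-.37),"green":(.62,.22),"yellow":(.376,-.267),"red":(.666,-.025)}
H={"blue":(.546,.385),"green":(.442,-.145),"yellow":(.447,.142),"red":(.389,.29)}
im=[]
for n in("top","side"):
    c=viewer.camera(n); f=c["frame"].copy()
    for k,D in(("vial",V),("holder",H)):
        for col in D:
            r=locate(c,col,k,D[col])
            if r is None: print(n,k,col,None);continue
            x,ra,m=r; print(n,k,col,x.round(4),round(ra,2),m.round(1))
            for p in proj(sil(*x,k),c): f[int(round(p[1])),int(round(p[0]))]=(255,0,255)
    cv2.imwrite(f"pics/fit_{n}.png",(cv2.resize(f[160:330,150:490],None,fx=2.3,fy=2.3,interpolation=0) if n=="top" else cv2.resize(f[140:430,210:490],None,fx=2,fy=2,interpolation=0))[:,:,::-1])
E
```

```text
top vial blue [ 0.5345 -0.3709] 0.94 [470.4 244.9]
top vial green [0.6225 0.2214] 0.97 [232.1 206.7]
top vial yellow [ 0.377  -0.2712] 0.89 [432.4 308.6]
top vial red [ 0.6704 -0.0231] 0.92 [330.7 189.6]
top holder blue [0.5485 0.3878] 0.97 [169.1 239.1]
top holder green [ 0.4422 -0.1449] 1.0 [377.  283.1]
top holder yellow [0.4468 0.1445] 0.99 [263.1 279.9]
top holder red [0.3935 0.2872] 1.0 [205.4 300.4]
side vial blue [ 0.5349 -0.3702] 0.71 [391.6 383.3]
side vial green [0.6224 0.2241] 0.65 [342.5 169. ]
side vial yellow None
side vial red [ 0.6699 -0.0216] 0.65 [400.6 229.5]
side holder blue None
side holder green [ 0.442  -0.1434] 0.91 [295.8 313.4]
side holder yellow None
side holder red [0.3934 0.2889] 0.9 [236.3 187.3]
```

View pics/fit_top.png

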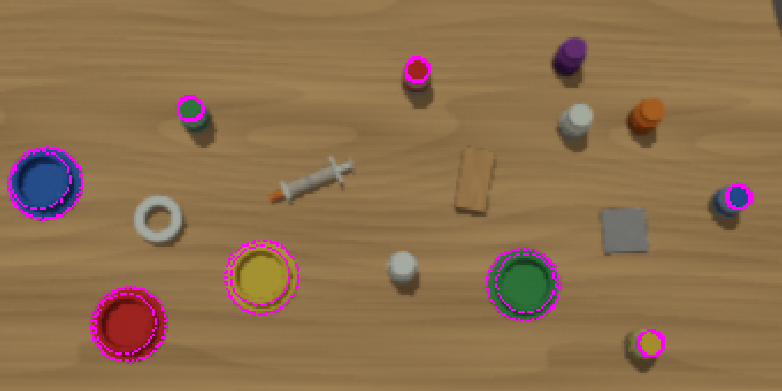

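View pics/fit_side.png

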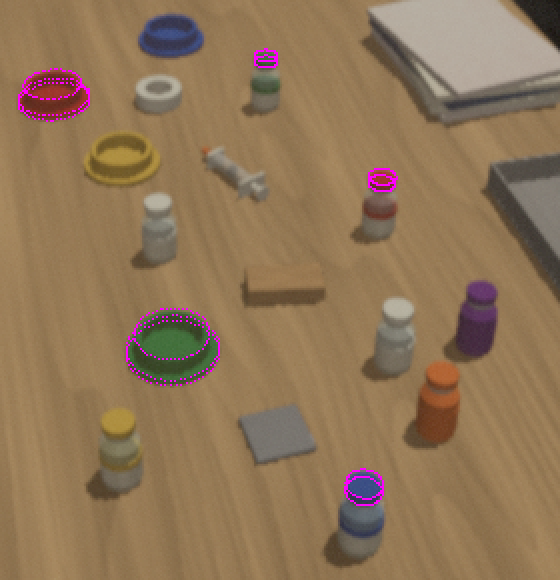

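Both views agree within 2.5 mm, and the overlays sit on the right caps and holders. Starting with blue.

```bash
cat > job.py <<'E'
import numpy as np
from plant import arm,set_gripper,viewer
VP={"blue":(.5347,-.3706),"green":(.6225,.2225),"yellow":(.377,-.270),"red":(.6702,-.0225)}
HP={"blue":(.5485,.3885),"green":(.4421,-.1442),"yellow":(.4468,.1453),"red":(.3935,.288)}
def ori(x,y):
    o=[]
    for t in(np.pi/2,-np.pi/2):
        q=np.array([0,np.cos(t/2),np.sin(t/2),0]); j=arm.ik([x,y,.2],q)
        if j is not None: o.append((abs(j[5]),q))
    return min(o,key=lambda e:e[0])[1]
G=.017
def rep(s): print(s,"t",round(arm.get_time(),2),"p",np.round(arm.get_position(),4),"gap",round(arm.get_finger_gap(),3),"F",np.round(arm.get_ft_force(),1))
def pick(col):
    x,y=VP[col]; arm.movep([x,y,.2],ori(x,y)); set_gripper(.62)
    arm.line_to([x,y,.10],speed=.15)
    print("touch",arm.line_to([x,y,G],speed=.08,stop_force=4)); rep("down")
    set_gripper(0,25); rep("closed")
    arm.line_to([x,y,.05],speed=.05); arm.line_to([x,y,.19],speed=.15); rep("up")
def place(col,z=G+.006):
    x,y=HP[col]; arm.movep([x,y,.19],ori(x,y)); arm.dwell(.3)
    arm.line_to([x,y,.06],speed=.12); rep("pre")
    print("touch",arm.line_to([x,y,z-.003],speed=.02,stop_force=2)); rep("down")
def release(col):
    x,y=HP[col]; set_gripper(.6); arm.dwell(.2); rep("open")
    p=arm.get_position(); arm.line_to([x,y,.1],speed=.08); arm.line_to([x,y,.2],speed=.2); rep("off")
E
python3 - <<'E'
from job import *; import cv2
pick("blue")
c=viewer.camera("side"); cv2.imwrite("pics/b1.png",c["frame"][:,:,::-1])
E
```

```text
touch False
down t 6.79 p [ 0.5352 -0.371   0.0176] gap 0.621 F [ 0.   0.8 -1. ]
closed t 7.11 p [ 0.5352 -0.371   0.0178] gap 0.36 F [-0.6  0.3  3.3]
up t 9.0 p [ 0.5342 -0.3701  0.1889] gap 0.361 F [ 0.6 -0.3  0.1]
```

View pics/b1.png

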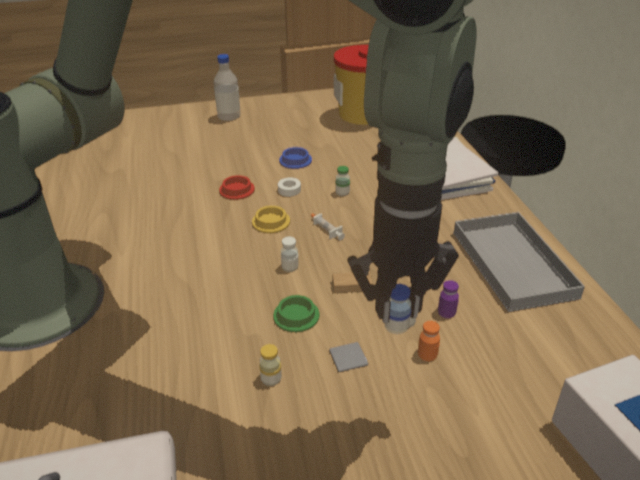

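The blue vial is held upright at (398,308) and the grip gap of about 31 mm matches its body. Carrying it to the holder.

```bash
python3 - <<'E'
from job import *; import cv2
place("blue")
c=viewer.camera("side"); cv2.imwrite("pics/b2.png",cv2.resize(c["frame"][60:260,180:430],None,fx=3,fy=3)[:,:,::-1])
E
```

```text
pre t 13.27 p [0.5492 0.3889 0.061 ] gap 0.362 F [ 1.1 -0.7 -0.5]
touch True
down t 14.88 p [0.5485 0.3885 0.0238] gap 0.36 F [-0.5  0.2  5. ]
```

View pics/b2.png

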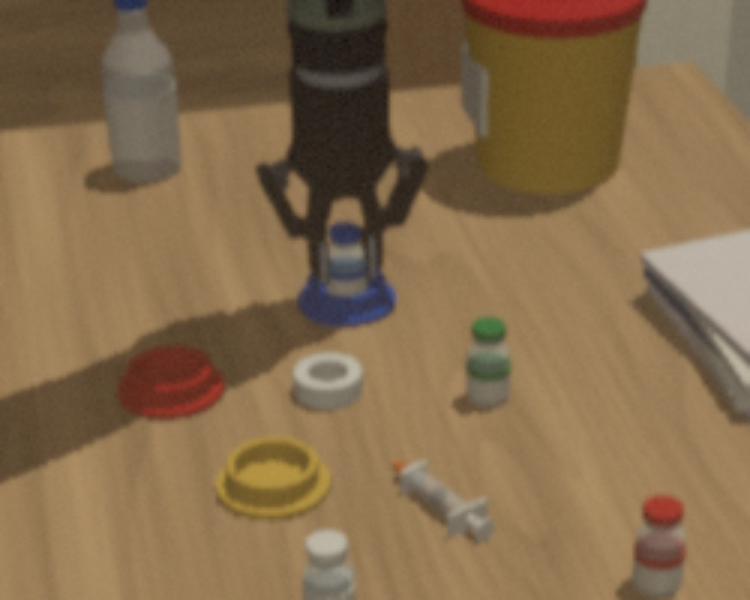

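The vial touched down at z = 0.0238, as expected, and stands centred in the collar. Releasing.

```bash
python3 - <<'E'
from job import *; import cv2
from loc import *
release("blue")
c=viewer.camera("side"); cv2.imwrite("pics/b3.png",cv2.resize(c["frame"][100:250,200:400],None,fx=4,fy=4)[:,:,::-1])
print(locate(c,"blue","vial",HP["blue"],.006))
arm.movep([VP["green"][0],VP["green"][1],.2],ori(*VP["green"]))
c=viewer.camera("top"); cv2.imwrite("pics/b4.png",cv2.resize(c["frame"][170:320,120:320],None,fx=4,fy=4)[:,:,::-1])
for col in VP:
    r=locate(c,col,"vial",VP[col]); print(col, r and r[0])
E
```

```text
open t 15.46 p [0.5474 0.3879 0.0224] gap 0.599 F [0.3 0.2 0.3]
off t 17.23 p [0.548  0.3882 0.1988] gap 0.601 F [-0.2 -0.6 -0.1]
(array([0.54903577, 0.39031035]), 0.36634432726042254, array([294.46969697, 136.34848485]))
blue None
green [0.62255692 0.22250806]
yellow [ 0.37693406 -0.27117517]
red [ 0.6704138 -0.0235008]
```

View pics/b3.png

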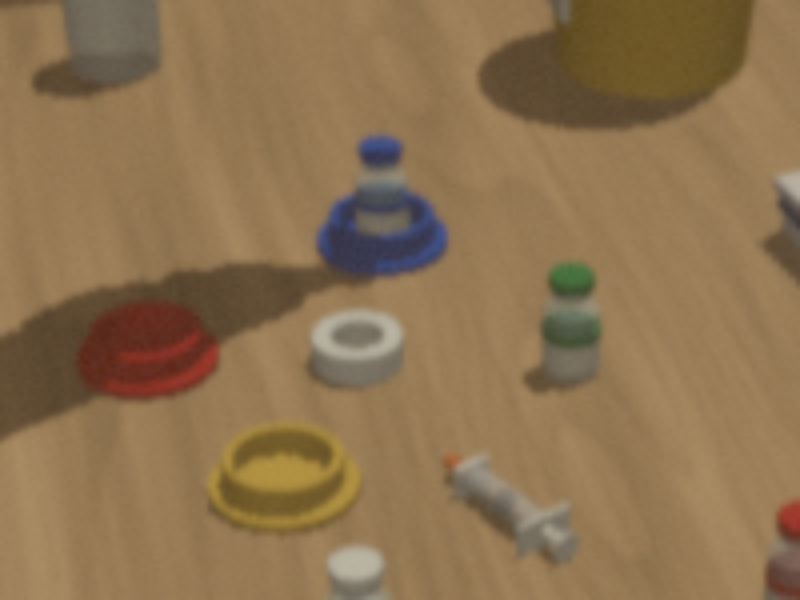

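View pics/b4.png

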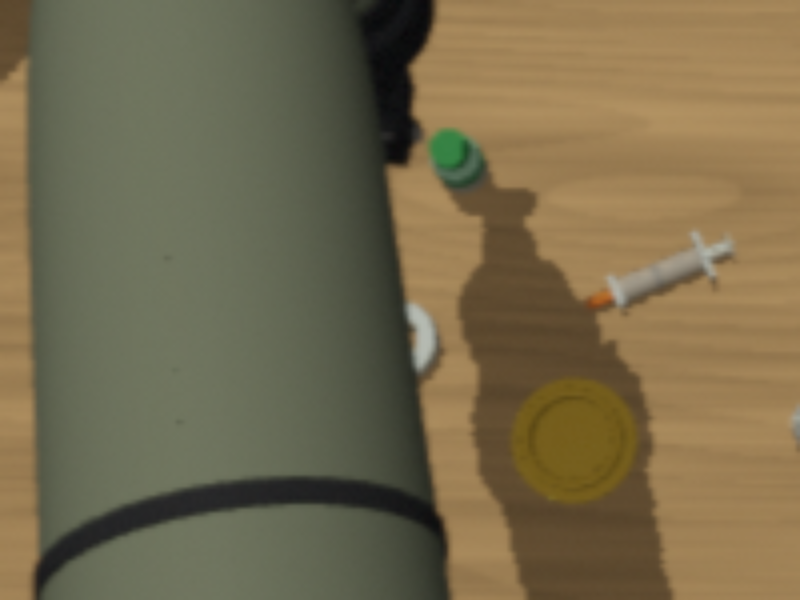

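Blue stands upright in its collar, about 2 mm off centre, and the other vials haven't moved. Green next. I'll check the picture before releasing.

```bash
python3 - <<'E'
from job import *; import cv2
pick("green"); place("green")
c=viewer.camera("side"); cv2.imwrite("pics/g1.png",cv2.resize(c["frame"][140:390,190:470],None,fx=2.4,fy=2.4)[:,:,::-1])
E
```

```text
touch False
down t 20.55 p [0.6231 0.2227 0.0177] gap 0.621 F [ 0.7  0.1 -0.1]
closed t 20.87 p [0.623  0.2227 0.0178] gap 0.363 F [-0.8  0.3  4.1]
up t 22.76 p [0.6218 0.2223 0.1888] gap 0.366 F [-0.2  0.1 -0.5]
pre t 26.38 p [ 0.4426 -0.1444  0.0605] gap 0.367 F [ 0.1 -0.1 -0.4]
touch True
down t 27.99 p [ 0.4421 -0.1442  0.0238] gap 0.359 F [-0.2  0.5  5.1]
```

View pics/g1.png

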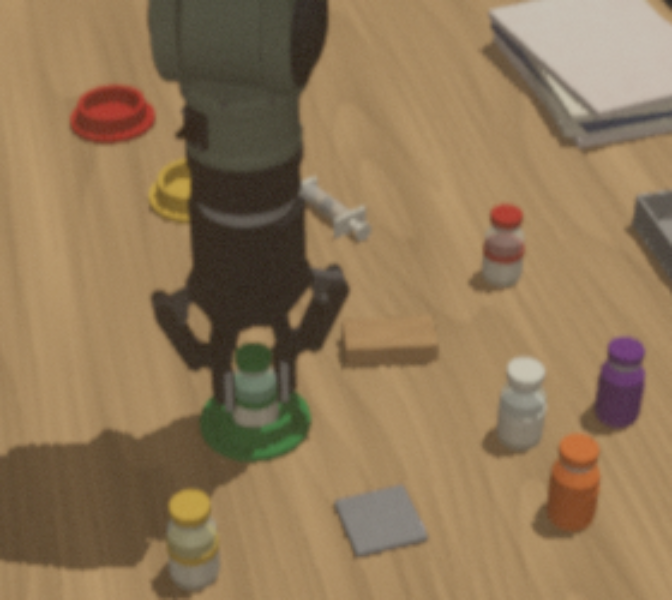

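Green is seated and centred in its collar. I'll release it, check it, then bring yellow to its holder.

```bash
python3 - <<'E'
from job import *; import cv2
from loc import *
release("green")
c=viewer.camera("side"); r=locate(c,"green","vial",HP["green"],.006); print(r)
cv2.imwrite("pics/g2.png",cv2.resize(c["frame"][200:400,220:470],None,fx=3,fy=3)[:,:,::-1])
E
```

```text
open t 28.57 p [ 0.4413 -0.1438  0.0231] gap 0.599 F [0.3 0.4 0.9]
off t 30.33 p [ 0.4416 -0.144   0.1991] gap 0.601 F [-0.2  0.6  0.1]
(array([ 0.44248904, -0.14497769]), 0.6844261358793449, array([295.17206478, 287.91430499]))
```

View pics/g2.png

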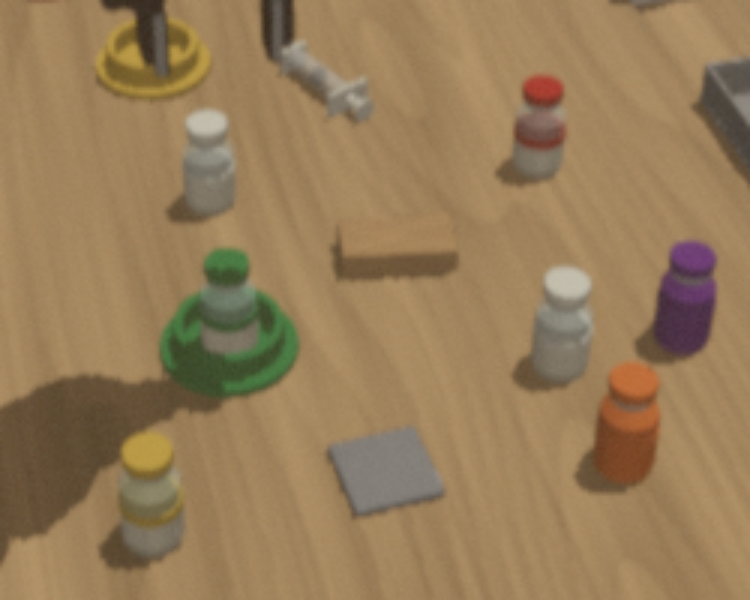

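Green stands centred, within 1 mm. Now yellow.

```bash
python3 - <<'E'
from job import *; import cv2
pick("yellow"); place("yellow")
c=viewer.camera("side"); cv2.imwrite("pics/y1.png",cv2.resize(c["frame"][140:390,190:470],None,fx=2.4,fy=2.4)[:,:,::-1])
E
```

```text
touch False
down t 33.23 p [ 0.3773 -0.2703  0.0174] gap 0.62 F [ 0.5  0.5 -0.2]
closed t 33.54 p [ 0.3773 -0.2704  0.0176] gap 0.358 F [-1.   0.9  5.3]
up t 35.43 p [ 0.3765 -0.2695  0.1891] gap 0.362 F [ 0.1  0.3 -1.5]
pre t 38.87 p [0.4474 0.1454 0.0606] gap 0.36 F [ 0.1  0.6 -0.4]
touch True
down t 40.48 p [0.4468 0.1453 0.0236] gap 0.363 F [-0.3  0.   5.4]
```

View pics/y1.png

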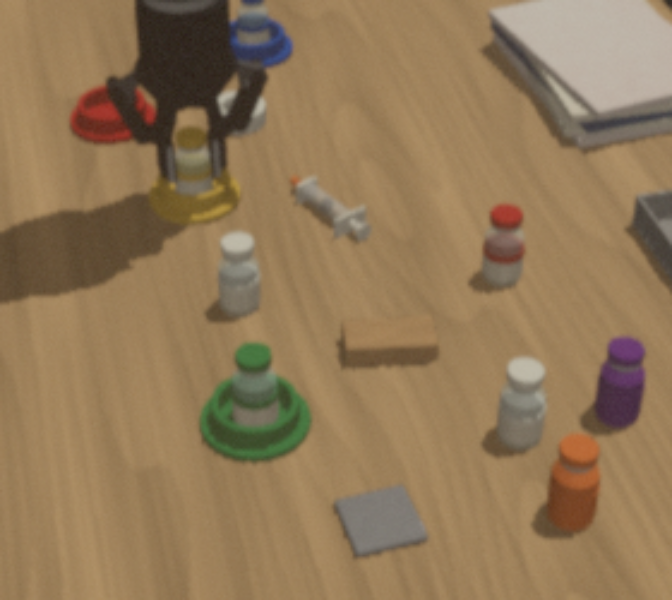

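Yellow is seated in its collar. I'll release it, then fetch red. The picture after the release is checked before red is put down.

```bash
python3 - <<'E'
from job import *; import cv2
release("yellow")
pick("red")
c=viewer.camera("side"); cv2.imwrite("pics/y2.png",cv2.resize(c["frame"][120:390,190:470],None,fx=2.2,fy=2.2)[:,:,::-1])
E
```

```text
open t 41.07 p [0.4458 0.1451 0.0229] gap 0.603 F [-0.5  0.1 -0.3]
off t 42.83 p [0.4463 0.1452 0.199 ] gap 0.599 F [ 0.2 -0.4 -0.3]
touch False
down t 47.46 p [ 0.6708 -0.0226  0.0177] gap 0.621 F [ 0.  -0.   0.3]
closed t 47.77 p [ 0.6708 -0.0226  0.0178] gap 0.355 F [-0.3 -0.4  3.4]
up t 49.67 p [ 0.6695 -0.0224  0.1888] gap 0.364 F [ 0.1  0.1 -1.1]
```

View pics/y2.png

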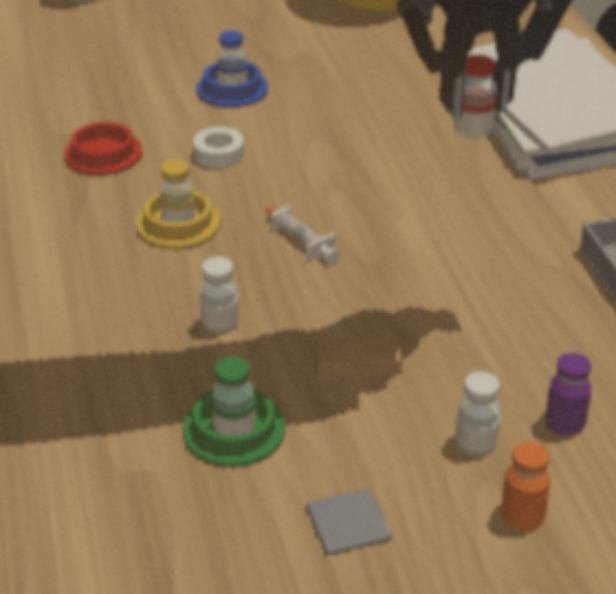

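Blue, green and yellow all stand centred in their holders, and red is held upright. Placing red.

```bash
python3 - <<'E'
from job import *; import cv2
place("red")
c=viewer.camera("side"); cv2.imwrite("pics/r1.png",cv2.resize(c["frame"][120:320,190:420],None,fx=3,fy=3)[:,:,::-1])
E
```

```text
pre t 53.4 p [0.3941 0.2883 0.0606] gap 0.362 F [-0.   0.6 -0.5]
touch True
down t 55.01 p [0.3935 0.288  0.0238] gap 0.363 F [-0.3 -0.5  5.2]
```

View pics/r1.png

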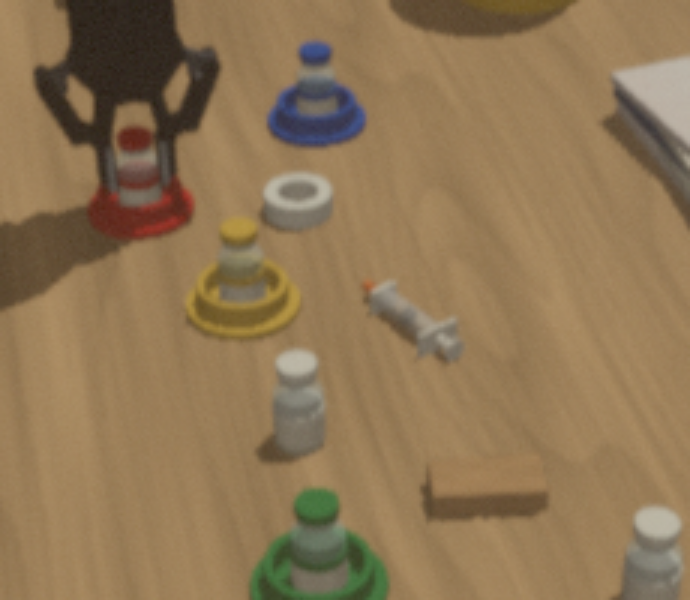

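```bash
python3 - <<'E'
from job import *; import cv2
from loc import *
release("red"); arm.move_j([1.041,.326,-.193,1.052,0,1.437]); arm.dwell(.4)
for n in("top","side"):
    c=viewer.camera(n)
    for col in HP:
        for e in(0,):
            r=locate(c,col,"vial",HP[col],.006); print(n,col,r and (r[0]-HP[col]).round(4),r and round(r[1],2))
    print([np.round(d["point"],3) for d in viewer.look_for(c,"vial_white_a_center")])
    f=c["frame"][160:330,150:490] if n=="top" else c["frame"][120:400,190:490]
    cv2.imwrite(f"pics/end_{n}.png",cv2.resize(f,None,fx=2.1,fy=2.1)[:,:,::-1])
rep("end")
E
```

```text
open t 55.59 p [0.3927 0.2876 0.023 ] gap 0.601 F [ 1.  -0.4  0.6]
off t 57.35 p [0.393  0.2877 0.199 ] gap 0.599 F [-0.2  0.2 -0.6]
top blue [-0.0109 -0.0192] 7.53
top green [-0.0055  0.0075] 8.16
top yellow [-0.0058 -0.0071] 8.15
top red [-0.0031 -0.0142] 8.04
[array([ 0.617, -0.194,  0.049]), array([ 0.627, -0.274,  0.043]), array([ 0.688, -0.193,  0.037])]
side blue [ 0.     -0.0012] 0.49
side green [ 0.0002 -0.0015] 0.73
side yellow None None
side red [ 0.0005 -0.0008] 0.62
[array([ 0.692, -0.206,  0.037]), array([ 0.621, -0.284,  0.041]), array([ 0.615, -0.213,  0.035]), array([ 0.456, -0.016,  0.036]), array([0.543, 0.362, 0.008])]
end t 60.11 p [0.2119 0.5074 0.2313] gap 0.603 F [-0.2  0.5 -0.3]
```

View pics/end_top.png

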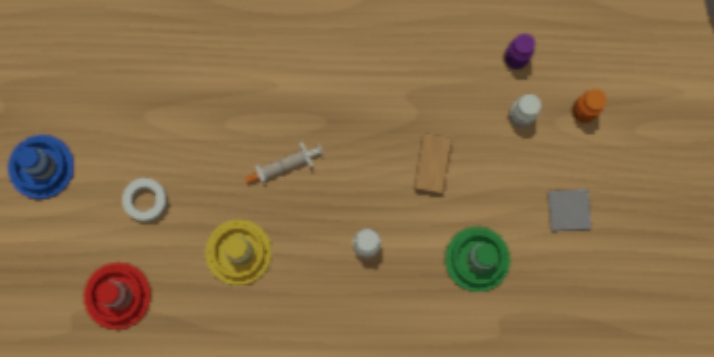

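View pics/end_side.png

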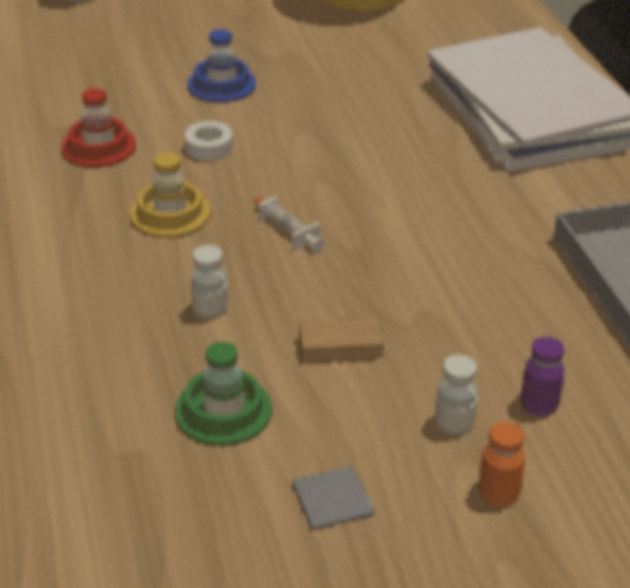

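All four stand upright in their own collars, and the white-capped vials are where they started. In the top view the cap and holder blobs merge (area ratio about 8), so those offsets don't count. Handing in.

```bash
python3 - <<'E'
from plant import arm
arm.finish_job()
E
```

```text
the job is handed in; nothing more can be done
```

I placed the four coloured vials in the holders of their own colour, in the order blue, green, yellow, red, and handed the job in at about 60 s of the 115 s allowed. Each was lowered slowly until it touched the holder floor, at the height expected, before I let go.

- **Blue, green and red:** the last side view shows them upright and about 1–2 mm from the centre of their collars. They are released, with the arm back at its start pose.
- **Yellow:** I could only judge it by eye. It stands upright and central in both pictures, but the colour fit failed for it in the side view.
- **Top-view numbers:** the final ones were unusable because each cap merges with its holder of the same colour. I discarded those offsets and relied on the side view and the pictures.
- **White-capped vials:** both stand upright and the pictures show no movement. The detector puts one within about 2 mm of its first reading. It had no reliable starting point for the other, so that one is judged by eye too.

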